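# Line up the batch samples in bottling order

## Robot

A 6-joint arm with a two-finger parallel gripper is mounted at the origin on the work surface. World frame = base frame: x ahead of the robot, y to its left, z up, the work surface at z = 0. Lengths are in m, angles in degrees, forces in N, time in s.
With the tool pointing down it reaches from about 0.35 to 0.875 m from the base axis. Payload 4.2 kg.
Tool frame: the origin (TCP) lies midway between the tips of the shut fingers; the grasp point (between the pads) lies 19 mm behind it; z points along the fingers, y is the line along which they close (so a half turn about z gives the same grasp; the last joint's range is limited). The gripper opens to 87 mm and grips with 3 to 60 N. Pads are 19 mm wide; open, the fingers measure 117 mm over their backs; the gripper's body (75 mm by 190 mm) begins 51 mm behind the grasp point.
Start: joints at [87.525, 22.042, 0.453, 0, -68.411, -14.817], TCP at [0.186, 0.597, 0.223] pointing down, gripper open.
Joint ranges: [-179.83, 179.83], [-69.29, 118.12], [-61.27, 80.66], [-181.25, 117.63], [-171.15, -9.14], [-177.46, 177.46]. Speed limits (degrees/s): [159.86, 159.86, 180, 180, 180, 180].

## Interface

Orientations are given as [roll, pitch, yaw] about the fixed x, y, z axes, in that order (R = Rz(yaw) Ry(pitch) Rx(roll)).
In Python, from workcell import env gives the robot as it stands. The module is installed in compiled form; this text tells all that it offers. Calls block until the motion is done:
- env.goto(position, orientation): joint-space move of the TCP to a pose.
- env.move_straight(position, rotation=None, rate=0.15, force_limit=None): straight line of the TCP; rotation=None keeps the orientation; rate is the mean speed in m/s. With force_limit (N) it stops when the force on the tool has changed by that much, and returns True; else False.
- env.set_joints(angles): joint-space move.
- env.gripper_to(opening, grasp_force=None): opening from 0.0 (shut) to 1.0 (fully open); grasp_force is the grip in N (None keeps the last); returns when the fingers have stopped.
- env.dwell(seconds).
- env.inverse_kinematics(position, orientation): joint angles nearest the present ones, or None.
- env.read_state(): the state.
- env.grab_frame(name): name is "scene" or "top" or "wrist"; returns a dict with "image" (384x512x3 uint8, blue, green, red), "fx", "fy", "cx", "cy" (pixels), "position" and "orientation" of the camera in the world. Camera axes: x right, y up, looking along -z (the intrinsics and any distortion apply to the point x, -y, -z); pixel columns grow to the right and rows downward; lengths in m; the calibration is good to about 2 mm. A picture is of the moment at which its call begins. There is no depth.
A pose or a line that the arm cannot do raises env.Unreachable and nothing moves.
- env.close_job(): hands the job in; it is judged then, once.
Trained networks look in a picture, given as the dict that the camera call returned (one of the last four; its "shot" number tells which), for a name from the list of things; names that differ only in an ending like _2 or _b are one class to them, and where a whole thing is asked for, a point or a joint stands for the part that bears it (a point fixed in the world has none). Each returns a list of dicts, best first, with "score" (0 to 1); they miss things now and then, are a little off and sometimes report something else, mostly with a low value. They report only what shows in the picture. A call takes as long as a camera call. They do not tell look-alikes from the thing itself.
- env.search_frame(picture, thing): "xyz" ([x, y, z] in m, in world coordinates, good to about 4 mm: the middle of the surface that is visible of it).
- env.trace(picture, thing): "mask" (384x512 bool, what is visible of it).
The state is a dict: "clock": time; "joint_positions": joint angles; "qvel": joint speeds; "joint_torque": joint torques, N m; "position": TCP position; "tool_rot": TCP orientation; "force": force on the tool from outside, world axes, zero at the start; "wrist_torque": the same for the moment, N m; "opening": opening from 0.0 (shut) to 1.0 (fully open); "finger_force": force on a finger pad.
Only numpy, scipy, OpenCV 4.12 (cv2) and the standard library are available. Lean on these libraries where they do the work, as an engineer would, in place of code of your own. Each camera call takes 0.05 s, during which the arm holds its last target. There are 200 camera calls.

## Task

We bottle from the lightest honey to the darkest. Stand the four sealed honey samples on the light pad by shade, one centred on each ring: the lightest on the ring nearest the scale, then darker and darker, with the darkest at the far end. The jars are glass: keep them upright and set each down without dropping it, and leave the empty jar on the scale as it is.

Things in the scene. Friction and masses are not known exactly. Their poses are not given: they have to be found in the camera images.
- jar_pale: sealed straight-sided sample jar holding pale straw-coloured honey, the lightest of the four; glass with a clear screw lid of the same diameter, so the honey shows from above; upright plain cylinder 52 mm in diameter, 68 mm high with the lid, about 0.2 kg, loose; origin: centre of its underside, z up
- jar_golden: sealed straight-sided sample jar holding bright golden-yellow honey, the second lightest of the four; glass with a clear screw lid of the same diameter, so the honey shows from above; upright plain cylinder 52 mm in diameter, 68 mm high with the lid, about 0.2 kg, loose; origin: centre of its underside, z up
- jar_amber: sealed straight-sided sample jar holding reddish-brown amber honey, the second darkest of the four; glass with a clear screw lid of the same diameter, so the honey shows from above; upright plain cylinder 52 mm in diameter, 68 mm high with the lid, about 0.2 kg, loose; origin: centre of its underside, z up
- jar_dark: sealed straight-sided sample jar holding nearly black, very dark brown honey, the darkest of the four; glass with a clear screw lid of the same diameter, so the honey shows from above; upright plain cylinder 52 mm in diameter, 68 mm high with the lid, about 0.2 kg, loose; origin: centre of its underside, z up
- mark_a: dark printed ring, 66 mm outside diameter, flat on the white lit top of the light pad, a place for one jar (one end of the row of four, in the row a-b-c-d, 100 mm from centre to centre); origin: centre of the ring on the pad's top surface, z up, y along the row from d towards a, x across the row. The pad is a fixed flat slab 110 mm by 430 mm, 16 mm thick, its top 16 mm above the bench; the bench is at z = 0
- mark_b: dark printed ring, 66 mm outside diameter, flat on the white lit top of the light pad, a place for one jar (second of the row of four, in the row a-b-c-d, 100 mm from centre to centre); origin: centre of the ring on the pad's top surface, z up, y along the row from d towards a, x across the row. The pad is a fixed flat slab 110 mm by 430 mm, 16 mm thick, its top 16 mm above the bench; the bench is at z = 0
- mark_c: dark printed ring, 66 mm outside diameter, flat on the white lit top of the light pad, a place for one jar (third of the row of four, in the row a-b-c-d, 100 mm from centre to centre); origin: centre of the ring on the pad's top surface, z up, y along the row from d towards a, x across the row. The pad is a fixed flat slab 110 mm by 430 mm, 16 mm thick, its top 16 mm above the bench; the bench is at z = 0
- mark_d: dark printed ring, 66 mm outside diameter, flat on the white lit top of the light pad, a place for one jar (other end of the row of four, in the row a-b-c-d, 100 mm from centre to centre); origin: centre of the ring on the pad's top surface, z up, y along the row from d towards a, x across the row. The pad is a fixed flat slab 110 mm by 430 mm, 16 mm thick, its top 16 mm above the bench; the bench is at z = 0
- scale: white bottling scale with a steel pan, 200 mm by 150 mm, pan top 45 mm above the bench, fixed; it stands beyond one end or the other of the row of rings (a grey tub of gold lids, 190 by 150 by 60 mm, fixed, stands beyond the opposite end); origin: centre of its underside
- empty_jar: empty open clear-glass honey jar, 70 mm in diameter, 88 mm high, standing loose on the scale's pan, not to be disturbed; origin: centre of its underside, z up
Things that resemble listed ones, but are neither listed nor needed, are in the scene too. Leave any red look-alike of the scale alone.

How it is judged:
By the outcome, as a careful person would: the job done as asked, in the order asked, and still so for the second after the job is handed in, with the robot touching nothing.
It also fails if it takes over 112 s, if anything falls off the work surface, if the arm or the gripper's body presses on something with over 40 N, if the wrist force passes 120 N, or if a joint passes its speed limit or range.

## Working session

There is one attempt and no reset: what is moved stays moved. The work goes in short steps, each a Python script; the robot and the scene stay as the last script left them, time stands still between calls to the robot, and variables do not carry over. Pictures are saved under pics/ and viewed, at most 14 in all, crops included, and the job is handed in when it is done.

```bash
mkdir -p pics; python3 - <<'E'
from workcell import env
import cv2,numpy as np
for n in ("top","scene"):
    f=env.grab_frame(n); cv2.imwrite(f"pics/{n}0.png",cv2.resize(f["image"],None,fx=1.5,fy=1.5))
    print(n,{k:v for k,v in f.items() if k!="image"})
    for t in ["jar_pale","jar_golden","jar_amber","jar_dark","mark_a","scale","empty_jar"]:
        print(t,[(np.round(d["xyz"],3).tolist(),round(d["score"],2)) for d in env.search_frame(f,t)])
s=env.read_state();print(s["clock"],s["tool_rot"])
E
```

```text
top {'fx': 412.67474848457175, 'fy': 412.67474848457175, 'cx': 257.5986365937946, 'cy': 191.9253470767502, 'position': array([ 0.35718203, -0.13690528,  1.46971514]), 'orientation': array([  7.43817519,   1.04747392, -89.52929038]), 'shot': 1}
jar_pale [([0.448, -0.091, 0.072], 0.63), ([0.7, -0.382, 0.084], 0.34)]
jar_golden [([0.473, -0.208, 0.065], 0.64)]
jar_amber [([0.474, 0.24, 0.072], 0.53)]
jar_dark [([0.456, 0.093, 0.073], 0.68)]
mark_a []
scale [([0.491, -0.632, 0.05], 0.97), ([0.634, -0.384, 0.046], 0.82)]
empty_jar [([0.7, -0.378, 0.086], 0.64)]
scene {'fx': 439.5250043030206, 'fy': 439.5250043030206, 'cx': 257.30674734780007, 'cy': 195.34905828779324, 'position': array([1.34938757, 0.63972802, 0.90117959]), 'orientation': array([ 52.66025623,   0.91915268, 133.83435119]), 'shot': 2}
jar_pale [([0.459, -0.072, 0.049], 0.62), ([0.643, 0.012, 0.016], 0.41)]
jar_golden [([0.481, -0.193, 0.049], 0.82), ([0.704, -0.359, 0.101], 0.22)]
jar_amber [([0.491, 0.257, 0.054], 0.87)]
jar_dark [([0.472, 0.107, 0.05], 0.86)]
mark_a []
scale [([0.677, -0.344, 0.037], 0.85), ([0.509, -0.606, 0.04], 0.84)]
empty_jar [([0.705, -0.361, 0.104], 0.59)]
0.8 [ 1.79998870e+02  7.86861405e-04 -1.72928312e+01]
```

View pics/top0.png

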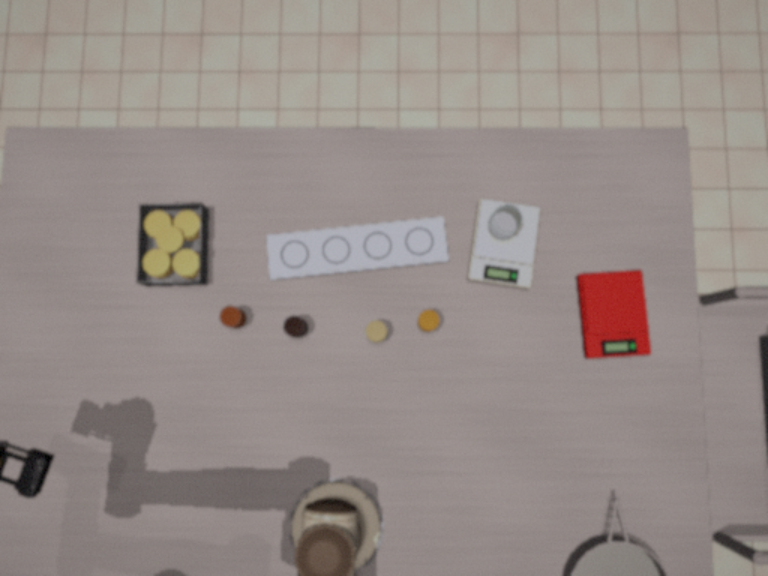

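View pics/scene0.png

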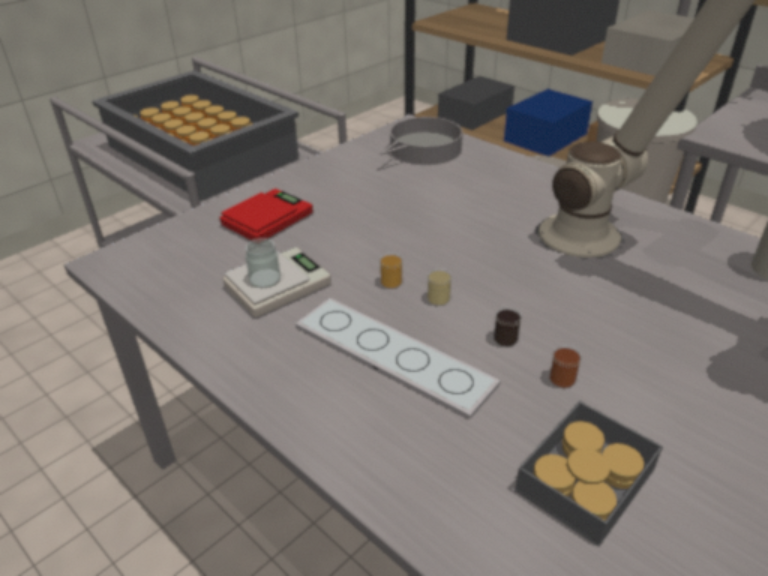

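The top view shows the white scale with the empty jar at about (505,245). The red look-alike is at (613,315), so the scale is the white one and it stands at the -y end. The tub is at (173,245). The rings are at (295,254), (336,250), (378,245) and (420,241). The jars are amber (232,317), dark (296,326), pale (376,331) and golden (429,320). I'll fit the rings, move the wrist camera over the jars, and enlarge a crop to confirm.

```bash
cat > h.py <<'E'
from workcell import env
import cv2,numpy as np
from scipy.spatial.transform import Rotation as Rn
def ray(f,uv,z):
    uv=np.atleast_2d(uv).astype(float)
    d=np.c_[(uv[:,0]-f["cx"])/f["fx"],-(uv[:,1]-f["cy"])/f["fy"],-np.ones(len(uv))]
    d=d@Rn.from_euler("xyz",f["orientation"],degrees=True).as_matrix().T
    p=f["position"]; return p+d*((z-p[2])/d[:,2])[:,None]
def project(f,P):
    d=(np.atleast_2d(P)-f["position"])@Rn.from_euler("xyz",f["orientation"],degrees=True).as_matrix()
    return np.c_[f["cx"]+f["fx"]*d[:,0]/-d[:,2],f["cy"]+f["fy"]*d[:,1]/d[:,2]]
def circ(P):
    A=np.c_[2*P[:,:2],np.ones(len(P))]; s=np.linalg.lstsq(A,(P[:,:2]**2).sum(1),rcond=None)[0]
    return s[:2],np.sqrt(s[2]+s[0]**2+s[1]**2)
def rings(f,scale=4):
    """dark printed rings: inner-hole contours in an adaptive threshold, as circles on z=.016"""
    g=cv2.resize(cv2.cvtColor(f["image"],cv2.COLOR_BGR2GRAY),None,fx=scale,fy=scale,interpolation=cv2.INTER_CUBIC)
    b=cv2.adaptiveThreshold(g,255,cv2.ADAPTIVE_THRESH_MEAN_C,cv2.THRESH_BINARY_INV,101,5)
    out=[]
    for c in cv2.findContours(b,cv2.RETR_LIST,cv2.CHAIN_APPROX_NONE)[0]:
        if len(c)<60: continue
        P=ray(f,(c[:,0]+.5)/scale-.5,.016); m,r=circ(P)
        e=np.std(np.hypot(*(P[:,:2]-m).T))
        if .022<r<.042 and e<.0025: out.append((m.round(4).tolist(),round(r,4),round(e,4)))
    return sorted(out,key=lambda o:o[0][1])
def see(n,name):
    f=env.grab_frame(n); cv2.imwrite(f"pics/{name}.png",cv2.resize(f["image"],None,fx=1.5,fy=1.5)); return f
E
python3 - <<'E'
from h import *
f=env.grab_frame("top"); [print(o) for o in rings(f)]
cv2.imwrite("pics/crop.png",cv2.resize(f["image"][125:245,140:440],None,fx=2.6,fy=2.6,interpolation=cv2.INTER_CUBIC))
print("scene"); [print(o) for o in rings(env.grab_frame("scene"))]
env.goto([.42,-.09,.36],[180,0,90]); f=see("wrist","w0")
print(f["position"],f["orientation"],env.read_state()["clock"])
for o in rings(f): print(o)
for t in ["jar_pale","jar_golden","jar_amber","jar_dark"]:
    print(t,[(np.round(d["xyz"],3).tolist(),round(d["score"],2)) for d in env.search_frame(f,t)])
E
```

```text
([0.4709, -0.2113], np.float64(0.0311), np.float64(0.0023))
([0.6612, -0.185], np.float64(0.0275), np.float64(0.0005))
([0.6613, -0.1846], np.float64(0.0349), np.float64(0.0006))
([0.6501, -0.0856], np.float64(0.0275), np.float64(0.0006))
([0.6505, -0.0854], np.float64(0.0349), np.float64(0.0007))
([0.6395, 0.0134], np.float64(0.0349), np.float64(0.0007))
([0.6391, 0.0136], np.float64(0.0276), np.float64(0.0006))
([0.6282, 0.1127], np.float64(0.0349), np.float64(0.0007))
([0.6283, 0.1132], np.float64(0.0275), np.float64(0.0007))
([0.1225, 0.7521], np.float64(0.0257), np.float64(0.002))
scene
([0.6667, -0.4259], np.float64(0.0308), np.float64(0.0021))
([0.6632, -0.1883], np.float64(0.0278), np.float64(0.0007))
([0.6626, -0.1878], np.float64(0.0348), np.float64(0.0006))
([0.6516, -0.0886], np.float64(0.035), np.float64(0.0007))
([0.6522, -0.0883], np.float64(0.0276), np.float64(0.0007))
([0.641, 0.0107], np.float64(0.0277), np.float64(0.0007))
([0.6408, 0.0108], np.float64(0.0349), np.float64(0.0006))
([0.6297, 0.1098], np.float64(0.0349), np.float64(0.0005))
([0.6301, 0.1103], np.float64(0.0279), np.float64(0.0006))
[ 0.42041441 -0.00957985  0.51999569] [-1.69770809e+01  3.06290026e-02 -6.66342672e-03] 3.6667
([0.6618, -0.1877], np.float64(0.0338), np.float64(0.0003))
([0.6618, -0.1875], np.float64(0.029), np.float64(0.0003))
([0.447, -0.0962], np.float64(0.0279), np.float64(0.0014))
([0.6508, -0.0887], np.float64(0.0337), np.float64(0.0003))
([0.6508, -0.0885], np.float64(0.0291), np.float64(0.0003))
([0.6398, 0.0104], np.float64(0.0292), np.float64(0.0002))
([0.6398, 0.0104], np.float64(0.0337), np.float64(0.0003))
([0.6288, 0.109], np.float64(0.0314), np.float64(0.0022))
jar_pale [([0.444, -0.088, 0.073], 0.65)]
jar_golden [([0.47, -0.198, 0.069], 0.6), ([0.644, 0.01, 0.015], 0.33)]
jar_amber []
jar_dark [([0.458, 0.091, 0.064], 0.94)]
```

View pics/crop.png

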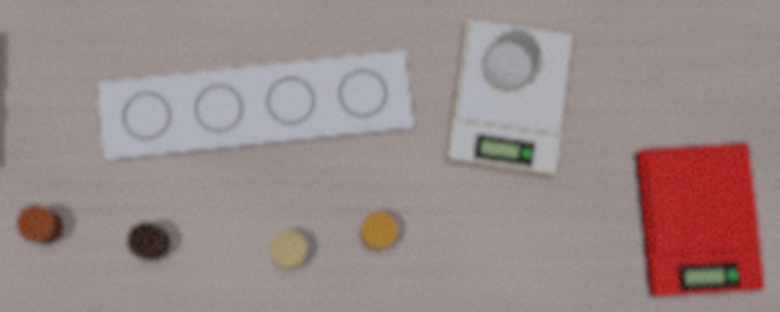

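View pics/w0.png

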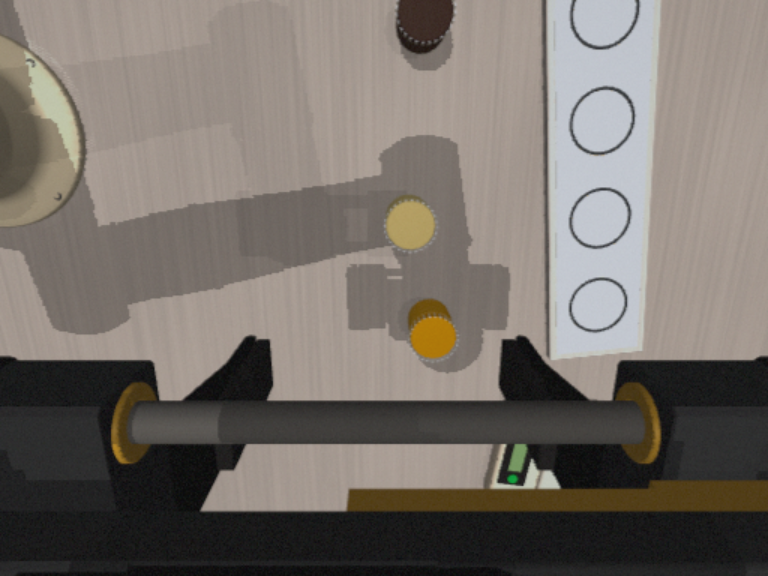

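The crop confirms the white scale with the empty jar beyond the right end, next to the pale-side end of the row. The four honeys are clearly distinct: amber (40,222), dark (150,240), pale (289,248), golden (380,230). The wrist picture shows pale at (410,223), golden at (433,335) and three full rings. Next I'll measure the jars by fitting a cylinder outline to the traced masks.

```bash
cat >> h.py <<'E'
a=np.linspace(0,2*np.pi,72)
CYL=np.r_[np.c_[.026*np.cos(a),.026*np.sin(a),0*a],np.c_[.026*np.cos(a),.026*np.sin(a),0*a+.068]]
def jar(f,thing,x0,z=0.):
    """x,y of a jar standing at height z: projected outline's centroid matched to the traced mask's"""
    best=None
    for d in env.trace(f,thing):
        m=d["mask"]; v,u=np.nonzero(m)
        if len(u)<20: continue
        c=np.array([u.mean(),v.mean()]); x=np.array(x0,float)
        def cen(x):
            h=cv2.convexHull((project(f,CYL+[*x,z])).astype(np.float32)); M=cv2.moments(h)
            return np.array([M["m10"],M["m01"]])/M["m00"],M["m00"]
        for _ in range(6):
            J=np.c_[cen(x+[1e-3,0])[0]-cen(x)[0],cen(x+[0,1e-3])[0]-cen(x)[0]]/1e-3
            x=x+np.linalg.solve(J,c-cen(x)[0])
        if np.hypot(*(x-x0))<.04: return x.round(4).tolist(),round(d["score"],2),len(u),round(cen(x)[1]),(v.min(),v.max())
E
python3 - <<'E'
from h import *
J={"jar_pale":(.449,-.087),"jar_golden":(.475,-.2),"jar_amber":(.48,.245),"jar_dark":(.463,.1)}
def look(n):
    f=env.grab_frame(n); print(n)
    for t in J: print("",t,jar(f,t,J[t]))
look("top");look("scene");look("wrist")
env.goto([.46,.10,.36],[180,0,90]); f=env.grab_frame("wrist"); look("wrist")
for o in rings(f): print(o)
print(env.read_state()["clock"],env.read_state()["joint_positions"])
E
```

```text
top
 jar_pale None
 jar_golden ([0.4712, -0.2054], 0.64, 172, 203, (np.int64(205), np.int64(220)))
 jar_amber None
 jar_dark None
scene
 jar_pale ([0.4442, -0.0887], 0.54, 359, 381, (np.int64(179), np.int64(203)))
 jar_golden ([0.4702, -0.2073], 0.86, 345, 355, (np.int64(168), np.int64(192)))
 jar_amber ([0.4759, 0.2472], 0.96, 522, 530, (np.int64(230), np.int64(259)))
 jar_dark ([0.4536, 0.1019], 0.68, 451, 451, (np.int64(205), np.int64(231)))
wrist
 jar_pale ([0.444, -0.0885], 0.78, 1118, 1133, (np.int64(129), np.int64(167)))
 jar_golden ([0.4702, -0.2084], 0.62, 1118, 1211, (np.int64(199), np.int64(240)))
 jar_amber None
 jar_dark None
wrist
 jar_pale ([0.4435, -0.079], 0.73, 865, 1214, (np.int64(234), np.int64(266)))
 jar_golden ([0.4698, -0.2005], 0.83, 806, 1221, (np.int64(296), np.int64(325)))
 jar_amber None
 jar_dark ([0.4544, 0.0995], 0.88, 1137, 1124, (np.int64(129), np.int64(168)))
([0.6398, 0.0111], np.float64(0.029), np.float64(0.0003))
([0.64, 0.0111], np.float64(0.0337), np.float64(0.0003))
([0.4545, 0.0951], np.float64(0.0282), np.float64(0.0017))
([0.6288, 0.11], np.float64(0.0291), np.float64(0.0003))
([0.6289, 0.11], np.float64(0.0337), np.float64(0.0002))
5.7167 [ 3.19987788e+01  2.49728535e+00 -5.44067480e+00  2.97100855e-03
 -8.20330381e+01  1.47899852e+02]
```

```bash
cat >> h.py <<'E'
DOWN=[180,0,-90]
def pick_place(src,dst,hi=.16):
    env.goto([*src,.11],DOWN); env.move_straight([*src,.018],rate=.12)
    env.gripper_to(0.0,20); s=env.read_state(); print("grip",round(s["opening"],3),s["finger_force"])
    env.move_straight([*src,hi],rate=.2)
    env.goto([*dst,hi],DOWN); env.move_straight([*dst,.042],rate=.12)
    hit=env.move_straight([*dst,.030],rate=.02,force_limit=5)
    s=env.read_state(); print("down",hit,s["position"].round(4),np.round(s["force"],1))
    env.gripper_to(1.0); env.move_straight([*dst,hi],rate=.25)
    print("clock",env.read_state()["clock"])
R=[(.6618,-.1874),(.6508,-.0882),(.6398,.0109),(.6288,.1102)]
E
python3 - <<'E'
from h import *
pick_place((.444,-.0886),R[0])
env.goto([.50,-.08,.36],DOWN); f=see("wrist","w1")
print(f["position"]); print("pale",jar(f,"jar_pale",R[0],.016)); print("golden",jar(f,"jar_golden",(.47,-.208)))
print("scene",jar(env.grab_frame("scene"),"jar_pale",R[0],.016))
for o in rings(f): print(o)
E
```

```text
grip 0.593 19.999990307260305
down True [ 0.662  -0.1874  0.0341] [0.1 0.6 4. ]
clock 14.5917
[ 0.50087724 -0.16093284  0.51836451]
pale ([0.6624, -0.1876], 0.91, 1800, 1844, (np.int64(52), np.int64(94)))
golden ([0.4711, -0.2085], 0.92, 1405, 1367, (np.int64(35), np.int64(80)))
scene ([0.6617, -0.1866], 0.57, 413, 424, (np.int64(192), np.int64(218)))
([0.6769, -0.1914], np.float64(0.0221), np.float64(0.0018))
([0.6513, -0.0893], np.float64(0.0291), np.float64(0.0002))
([0.6513, -0.0892], np.float64(0.0337), np.float64(0.0002))
([0.6402, 0.0097], np.float64(0.0337), np.float64(0.0003))
([0.6403, 0.0098], np.float64(0.0291), np.float64(0.0003))
```

View pics/w1.png

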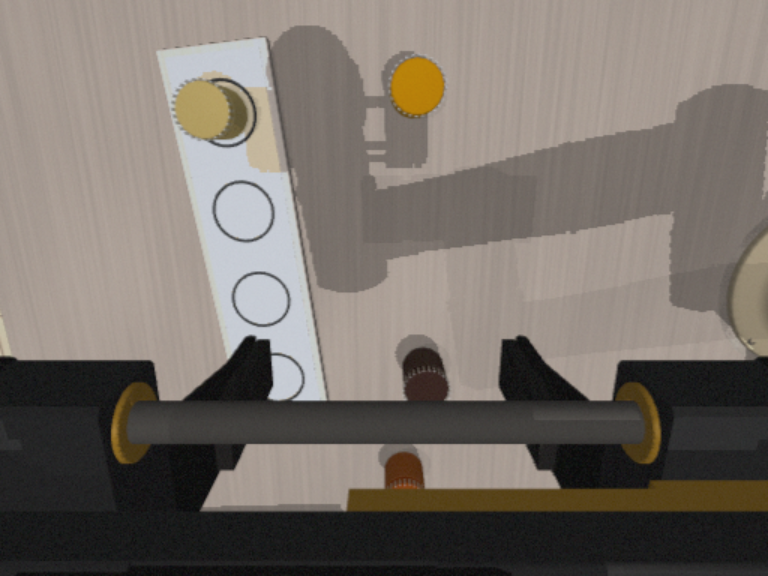

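Pale stands upright on the end ring, with its base at about (225,110), and the fit puts it within 1 mm of centre. I'll do the other three, taking a quick amber/dark look from the wrist first.

```bash
python3 - <<'E'
from h import *
pick_place((.4705,-.2082),R[1])
env.goto([.50,.25,.30],DOWN); f=env.grab_frame("wrist")
A=jar(f,"jar_amber",(.476,.247)); D=jar(f,"jar_dark",(.454,.1005)); print(A,D)
env.goto([.50,.36,.30],DOWN); f=env.grab_frame("wrist")
A=jar(f,"jar_amber",(.476,.247)); print(A)
am=A[0] if A and np.hypot(A[0][0]-.476,A[0][1]-.247)<.008 else (.476,.247)
pick_place(am,R[2])
pick_place((.454,.1005),R[3])
env.goto([.48,.03,.42],DOWN); f=see("wrist","w2"); s=see("scene","s2"); 
for n,(t,r) in enumerate(zip(["jar_pale","jar_golden","jar_amber","jar_dark"],R)): print(t,r,jar(f,t,r,.016),jar(s,t,r,.016))
E
```

```text
grip 0.592 20.000033983960748
down True [ 0.651  -0.0882  0.034 ] [-0.6 -0.2  4. ]
clock 23.4917
([0.4765, 0.2464], 0.6, 1459, 1501, (np.int64(132), np.int64(177))) ([0.4553, 0.0996], 0.77, 1983, 2089, (np.int64(6), np.int64(61)))
([0.4769, 0.2469], 0.7, 1667, 1715, (np.int64(41), np.int64(88)))
grip 0.594 19.99957795254886
down True [0.64   0.0109 0.034 ] [-1.2  0.3  4.2]
clock 33.325
grip 0.597 19.999932632781565
down True [0.629  0.1102 0.0341] [-0.2  1.   3.7]
clock 40.5083
jar_pale (0.6618, -0.1874) ([0.6552, -0.171], 0.58, 757, 1798, (np.int64(0), np.int64(21))) ([0.6618, -0.1868], 0.71, 392, 424, (np.int64(192), np.int64(218)))
jar_golden (0.6508, -0.0882) ([0.6508, -0.0881], 0.97, 1395, 1433, (np.int64(49), np.int64(87))) ([0.6523, -0.0876], 0.88, 451, 454, (np.int64(204), np.int64(231)))
jar_amber (0.6398, 0.0109) ([0.6402, 0.0107], 0.79, 1186, 1196, (np.int64(116), np.int64(151))) ([0.6402, 0.0117], 0.72, 466, 488, (np.int64(217), np.int64(245)))
jar_dark (0.6288, 0.1102) ([0.6301, 0.1094], 0.85, 1036, 1115, (np.int64(172), np.int64(208))) ([0.6294, 0.1095], 0.73, 487, 529, (np.int64(231), np.int64(259)))
```

View pics/s2.png

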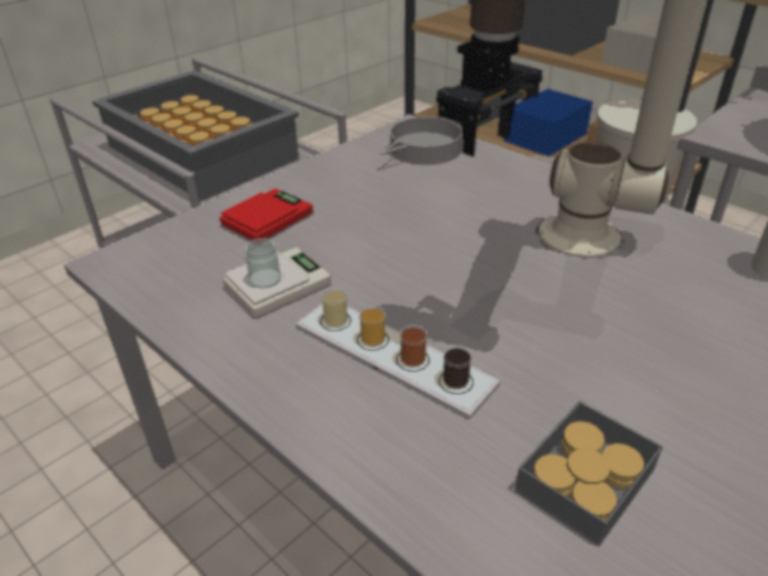

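View pics/w2.png

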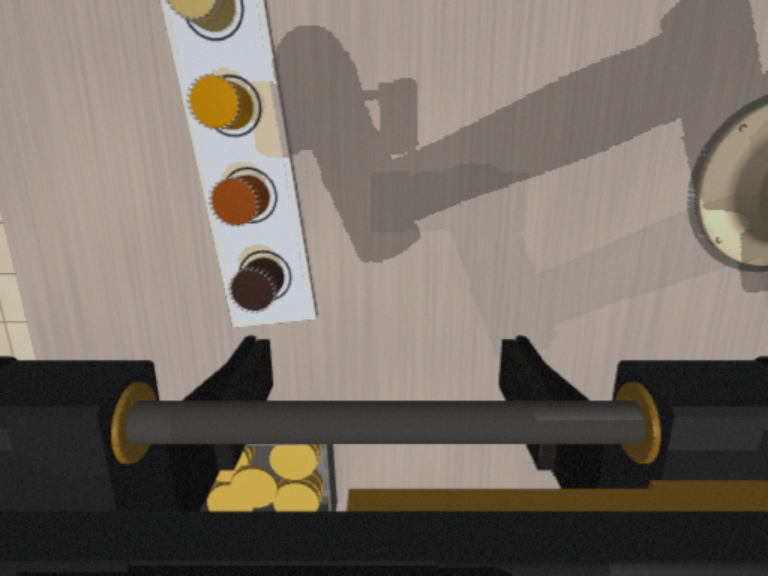

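The scene picture shows pale (335,310), golden (373,327), amber (413,347) and dark (457,368), all upright and centred on their rings to about 1 mm. Pale is nearest the white scale, and the empty jar at (262,262) is undisturbed. I'm handing it in.

```bash
python3 -c "
from workcell import env
print(env.close_job())"
```

```text
the job is handed in; nothing more can be done
None
```

The job is handed in: pale, golden, amber and dark stand upright on the rings in that order from the scale end, each within about 1–2 mm of centre, and the empty jar on the scale was not touched.

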